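Wake and zero the kitchen scale

TASK

The empty bowl stands on the kitchen scale, ready for weighing. With the fingertips, lightly press down the round key to wake the scale and let it come back up, then lightly press down the long bar key to zero it, and withdraw the hand until it is at least 15 cm above the counter. Grasp and lift nothing, and leave the square key, the cross-shaped key, the bowl and all the other things undisturbed.

Things in the scene. Friction and masses are not known exactly. Their poses are not given: they have to be found in the camera images.
- scale: White kitchen scale, fixed, 260 mm deep (x) by 210 mm wide (y), flat top 30 mm above the counter. Origin: centre of its underside. Four grey keys in a row 85 mm to -x of the origin, 52 mm apart (y -78, -26, 26, 78 mm), their order changes. Dark display between them and the round platform, 150 mm across, centred 45 mm to +x, its top at 38 mm.
- round_unit: The round key with its flat bezel, fixed on the scale's top. Origin: centre of the key at the level of the scale's top, 30 mm above the counter; axes as the scale's.
- round_top (a point): Centre of the top of the round key (round, 30 mm across; grey like the others; it wakes the scale), 10 mm above the scale's top when the key is up. It goes down with the key.
- round_key (a joint): How far this key is down, m: 0 up, 0.006 against its stop. It counts as pressed from 0.0035. A spring brings it back: 1 N to start it, 4 N fully down; beyond the stop it is rigid.
- bar_unit: The bar key with its flat bezel, fixed on the scale's top. Origin: centre of the key at the level of the scale's top, 30 mm above the counter; axes as the scale's.
- bar_top (a point): Centre of the top of the bar key (a long narrow bar, 40 mm along the scale's y by 14 mm; grey like the others; it zeroes (tares) the scale), 10 mm above the scale's top when the key is up. It goes down with the key.
- bar_key (a joint): How far this key is down, m: 0 up, 0.006 against its stop. It counts as pressed from 0.0035. A spring brings it back: 1 N to start it, 4 N fully down; beyond the stop it is rigid.
- square_unit: The square key with its flat bezel, fixed on the scale's top. Origin: centre of the key at the level of the scale's top, 30 mm above the counter; axes as the scale's.
- square_top (a point): Centre of the top of the square key (square, 22 mm; grey like the others; it changes units; to be left alone), 10 mm above the scale's top when the key is up. It goes down with the key.
- square_key (a joint): How far this key is down, m: 0 up, 0.006 against its stop. It counts as pressed from 0.0035. A spring brings it back: 1 N to start it, 4 N fully down; beyond the stop it is rigid.
- cross_unit: The cross key with its flat bezel, fixed on the scale's top. Origin: centre of the key at the level of the scale's top, 30 mm above the counter; axes as the scale's.
- cross_top (a point): Centre of the top of the cross key (a plus-shaped cross, 28 mm over its arms, which are 9 mm wide; grey like the others; it starts a timer; to be left alone), 10 mm above the scale's top when the key is up. It goes down with the key.
- cross_key (a joint): How far this key is down, m: 0 up, 0.006 against its stop. It counts as pressed from 0.0035. A spring brings it back: 1 N to start it, 4 N fully down; beyond the stop it is rigid.
- bowl: White ceramic bowl, loose, empty, 136 mm across, 50 mm high, standing on the scale's platform. Origin: centre of its underside.
- mug: Blue mug, loose, 80 mm across, 90 mm high, handle at its +y. Origin: centre of its underside.
- salt: White salt shaker, loose, 42 mm across, 85 mm high, beside the row of keys on the scale's -y side. Origin: centre of its underside.
- mill: Dark wooden pepper mill, loose, 52 mm across, 140 mm high, on the scale's -y side. Origin: centre of its underside.
- spice: Amber glass spice jar, loose, 48 mm across, 75 mm high, beside the row of keys on the scale's +y side. Origin: centre of its underside.
- ramekin: Small terracotta dish, loose, 72 mm across, 36 mm high, in front of the keys. Origin: centre of its underside.
There are look-alikes about, which are no part of the job. Of the things like the bowl, leave any that is brown; of the rest the larger one is meant.

How it is judged:
By the outcome, as a careful person would: the job done as asked, in the order asked, and still so for the second after the job is handed in, with the robot touching nothing.
It also fails if it takes over 43 s, if anything falls off the work surface, if the arm or the gripper's body presses on something with over 40 N, if the wrist force passes 120 N, or if a joint passes its speed limit or range.

ROBOT

A 7-joint arm with a two-finger parallel gripper is mounted at the origin on the work surface. World frame = base frame: x ahead of the robot, y to its left, z up, the work surface at z = 0. Lengths are in m, angles in degrees, forces in N, time in s.
With the tool pointing down it reaches from about 0.4 to 0.875 m from the base axis. Payload 6.5 kg.
Tool frame: the origin (TCP) lies midway between the tips of the shut fingers; the grasp point (between the pads) lies 19 mm behind it; z points along the fingers, y is the line along which they close (so a half turn about z gives the same grasp; the last joint's range is limited). The gripper opens to 85 mm and grips with 20 to 120 N. Pads are 22 mm wide; open, the fingers measure 114 mm over their backs; the gripper's body (76 mm by 85 mm) begins 54 mm behind the grasp point. The pads swing forward as they close: fully open they stand 13 mm farther back than shut.
Start: joints at [-79.939, 30.733, -0.252, 88.115, 0.149, 61.152, -4.079], TCP at [0.156, 0.631, 0.231] pointing down, gripper open.
Joint ranges: [-154.64, 154.64], [-21.42, 123.67], [-72.66, 72.17], [13.99, 137.28], [-74.86, 254.86], [10.95, 109.41], [-158.01, 158.01]. Speed limits (degrees/s): [136.94, 136.94, 180, 180, 180, 180, 180].

INTERFACE

Orientations are given as [roll, pitch, yaw] about the fixed x, y, z axes, in that order (R = Rz(yaw) Ry(pitch) Rx(roll)).
In Python, from rig import env gives the robot as it stands. The module is installed in compiled form; this text tells all that it offers.
- The arm moves only by the tool send_rows, never from a script. Its argument "series" is a list of rows, each a list of 7 numbers: the turn, a rotation vector about the world's x, y, z in rad, then the shift along the world's x, y, z in cm, then the closure, from -1 (fully open) to 1 (shut). In form: [[wx, wy, wz, x, y, z, hand], ...]. A call has 1 to 5 rows; each row shifts and turns the commanded pose from where the row before left it; what a row does not reach is not made up. A row lasts 1/8 s, in which the tool goes at most 62.5 mm and 10.7 degrees, less where a joint would pass 70% of its speed; a pose out of reach is approached as far as the arm can. A call with a gripper value outside its range is refused whole. The fingers move at their own pace and stop on an object; the grip force is fixed at half the most. Time passes only in rows, so rows that do not move let the fingers close. It gives the time, the measured TCP pose, the force, the opening and the grip force at its end, in the units of the state.
- env.get_state(): the state, without advancing time (a new reading comes with each control period).
- env.camera(name): name is "scene" or "side" or "wrist"; returns a dict with "img" (480x640x3 uint8, red, green, blue), "fovy" (degrees; the focal length in pixels is half the picture's height over the tangent of half this angle, whatever the lens; pixels are square), "cx", "cy" (the principal point, pixels), "distortion" ([k1, k2, p1, p2, k3] as OpenCV has them; the pictures are not rectified), "eye" and "orientation" of the camera in the world; the wrist camera has in their place "mount" (4x4, takes a point from camera to tool coordinates, whose origin is the TCP and whose axes are the flange's). Camera axes: x right, y down, z forward; pixel columns grow to the right and rows downward; lengths in m; the calibration is good to about 2 mm. A picture is of the moment at which its call begins: read the wrist's pose just before it. There is no depth.
- env.finish_job(): hands the job in; it is judged then, once.
The state is a dict: "time": time; "qpos": joint angles; "joint_velocities": joint speeds; "tau": joint torques, N m; "tool_pos": TCP position; "orientation": TCP orientation; "force": force on the tool from outside, world axes, zero at the start; "torque": the same for the moment, N m; "opening": opening from 0.0 (shut) to 1.0 (fully open); "finger_force": force on a finger pad.
Only numpy, scipy, OpenCV 4.12 (cv2) and the standard library are available. Lean on these libraries where they do the work, as an engineer would, in place of code of your own. Each camera call takes 0.05 s, during which the arm holds its last target. There are 200 camera calls.

## Working session

There is one attempt and no reset: what is moved stays moved. The work goes in short steps, Python scripts to look and compute and a tool call to move; the robot and the scene stay as the last step left them, time stands still between calls to the robot, and variables do not carry over. Pictures are saved under pics/ and viewed, at most 10 in all, crops included, and the job is handed in when it is done.

Besides the shell and the picture viewer there is one more tool, called after "Request:" as name(argument=value, ...), one argument or row to a line, values as JSON. send_rows: Moves the arm, as the interface text tells. Its arguments: {"type":"object","properties":{"series":{"type":"array","items":{"type":"array","items":{"type":"number"}}}},"required":["series"]}

```bash
mkdir -p pics
cat > h.py <<'E'
import numpy as np, cv2
from scipy.spatial.transform import Rotation as R
from rig import env
def K(c):
    f=240/np.tan(np.radians(c["fovy"])/2); return np.array([[f,0,c["cx"]],[0,f,c["cy"]],[0,0,1.]])
def pose(c,s=None):
    if "mount" in c:
        T=np.eye(4);T[:3,:3]=R.from_euler("xyz",s["orientation"],degrees=True).as_matrix();T[:3,3]=s["tool_pos"]
        T=T@np.array(c["mount"]);return T[:3,:3],T[:3,3]
    o=np.array(c["orientation"],float)
    return (o if o.shape==(3,3) else R.from_euler("xyz",o,degrees=True).as_matrix()),np.array(c["eye"])
def plane(c,uv,z,s=None):
    Rm,e=pose(c,s); n=cv2.undistortPoints(np.array(uv,float).reshape(-1,1,2),K(c),np.array(c["distortion"],float)).reshape(-1,2)
    d=np.c_[n,np.ones(len(n))]@Rm.T
    return e+d*((z-e[2])/d[:,2])[:,None]
def proj(c,P,s=None):
    Rm,e=pose(c,s); q=(np.array(P,float).reshape(-1,3)-e)@Rm
    return cv2.projectPoints(q,np.zeros(3),np.zeros(3),K(c),np.array(c["distortion"],float))[0].reshape(-1,2)
E
python3 - <<'E'
from h import *
s=env.get_state();print(s)
for n in("scene","side","wrist"):
    c=env.camera(n);cv2.imwrite(f"pics/{n}0.png",c["img"][...,::-1]);print({k:v for k,v in c.items() if k!="img"})
E
```

```text
{'time': 0.0, 'qpos': array([-79.93950061,  30.77665214,  -0.25463719,  88.17028746,
         0.14694758,  61.15128217,  -4.07986844]), 'joint_velocities': array([ 0.03974309, -0.00729441,  0.01935386, -0.02852805,  0.01481172,
       -0.0697236 , -0.03210389]), 'tau': array([ 1.44457804e-04, -5.83421230e+01,  1.04866639e+00, -2.59097350e+01,
        1.23311163e-02,  9.70064808e-03,  8.91339397e-06]), 'tool_pos': array([0.15549041, 0.63048571, 0.23042537]), 'orientation': array([-1.79902236e+02,  5.26281811e-03,  1.66149537e+02]), 'force': array([ 0.26795957, -0.70397637, -0.76598552]), 'torque': array([ 0.00526805, -0.01695827, -0.02723567]), 'finger_force': 0.0, 'opening': 1.0028702613349498}
{'fovy': 57.631467688059736, 'cx': 319.29988228278216, 'cy': 245.69391160317937, 'distortion': array([0.00966437, 0.        , 0.        , 0.        , 0.        ]), 'eye': array([1.0236966 , 0.33653803, 0.73150732]), 'orientation': array([-138.45219845,   -1.014452  ,  127.63644319])}
{'fovy': 44.419902322351795, 'cx': 310.2722589225929, 'cy': 243.0221167201543, 'distortion': array([-0.19013984,  0.        ,  0.        ,  0.        ,  0.        ]), 'eye': array([ 0.49359052, -0.75396971,  0.86472894]), 'orientation': array([-137.45437291,    0.52470905,   -4.36003352])}
{'fovy': 63.89121997511922, 'cx': 315.8945922088813, 'cy': 246.9786971798682, 'distortion': array([-0.02375926,  0.        ,  0.        ,  0.        ,  0.        ]), 'mount': array([[ 1.25162022e-04, -9.60068005e-01, -2.79766705e-01,
         7.12207386e-02],
       [ 9.99999975e-01,  1.72512592e-04, -1.44626938e-04,
        -6.72905624e-04],
       [ 1.87114976e-04, -2.79766680e-01,  9.60068003e-01,
        -1.42451836e-01],
       [ 0.00000000e+00,  0.00000000e+00,  0.00000000e+00,
         1.00000000e+00]])}
```

View pics/scene0.png

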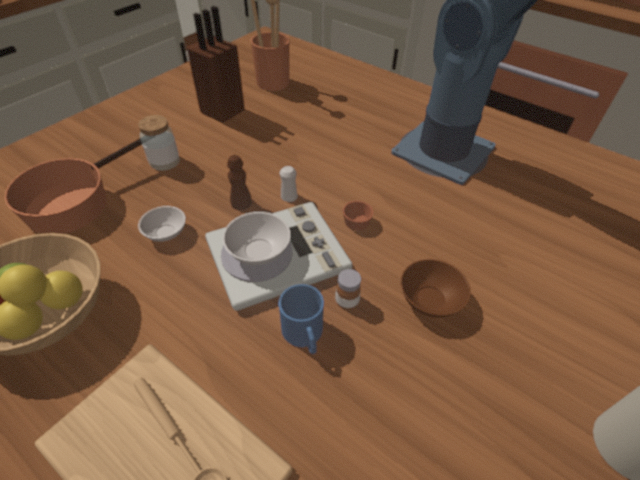

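View pics/side0.png

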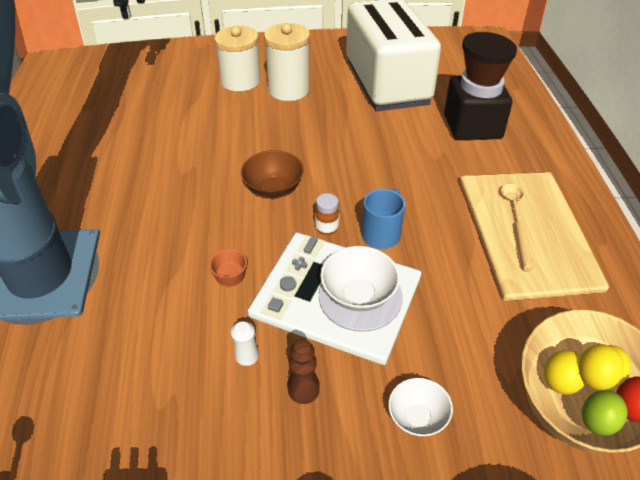

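In the side view the key row reads bar (311,244), cross (299,263), round (288,283) and square (275,304). The bowls are the white one on the scale (360,280), a smaller white one (420,407) and a brown one (272,175). The one on the scale is the larger non-brown bowl, and none of them gets touched. Next I'll segment the keys in both views and confirm them in an enlarged crop.

```bash
cat > m.py <<'E'
from h import *
rois={"side":(240,225,330,325),"scene":(280,195,350,275)}
out=[]
for n,(a,b,c2,d) in rois.items():
    c=env.camera(n);im=c["img"][b:d,a:c2];im=cv2.resize(im,None,fx=4,fy=4,interpolation=cv2.INTER_CUBIC)
    hsv=cv2.cvtColor(im,cv2.COLOR_RGB2HSV);m=((hsv[...,2]>45)&(hsv[...,2]<150)&(hsv[...,1]<90)).astype(np.uint8)
    k,l,st,ce=cv2.connectedComponentsWithStats(m)
    for i in range(1,k):
        if 200<st[i,4]<6000:
            u=ce[i]/4+[a-.375,b-.375];p=plane(c,u,.040)[0];print(n,u.round(1),st[i].tolist(),p.round(4))
            cv2.circle(im,tuple(int(v) for v in ce[i]),3,(255,0,0),-1)
    out.append(cv2.resize(im,(400,400))[...,::-1])
cv2.imwrite("pics/crop.png",np.hstack(out))
E
python3 m.py
```

```text
side [310.4 244.4] [256, 44, 53, 69, 1983] [ 0.5436 -0.0021  0.04  ]
side [299.3 263.5] [209, 130, 59, 51, 1584] [ 0.5195 -0.0482  0.04  ]
side [313.2 282.7] [218, 139, 142, 168, 2283] [ 0.5415 -0.0954  0.04  ]
side [287.3 283.5] [161, 209, 63, 55, 2845] [ 0.4951 -0.0934  0.04  ]
side [275.2 304.7] [113, 291, 59, 57, 2287] [ 0.4716 -0.1389  0.04  ]
scene [288.8 197.7] [0, 0, 73, 30, 1689] [ 0.4563 -0.1757  0.04  ]
scene [311.3 207.8] [58, 26, 140, 103, 791] [ 0.4503 -0.1132  0.04  ]
scene [299.6 211.9] [54, 45, 56, 47, 1808] [ 0.4774 -0.1257  0.04  ]
scene [309. 227.] [87, 103, 64, 53, 2517] [ 0.5014 -0.0794  0.04  ]
scene [339.6 243.7] [198, 130, 82, 128, 409] [0.4995 0.0024 0.04  ]
scene [318.4 242.8] [126, 167, 61, 51, 2109] [ 0.5255 -0.0345  0.04  ]
scene [333.9 265.8] [159, 225, 121, 95, 5210] [0.5555 0.0286 0.04  ]
```

View pics/crop.png

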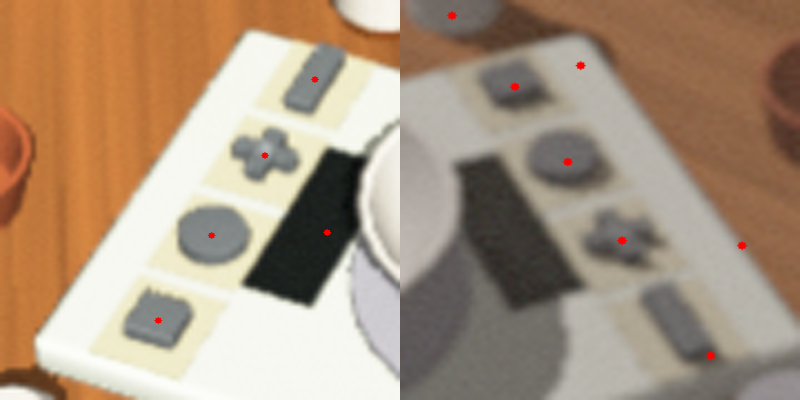

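Both crops agree on the order bar, cross, round, square. The two views differ by about 14 mm on the 40 mm plane, partly because the visible key sides pull the centroids down, so I'll settle that with the wrist camera from closer in. First I'll plan the approach arc.

Run:
```python
from h import *
n=15;az=np.radians(np.linspace(76.15,-5,n+1));r=np.linspace(.6494,.50,n+1)
P=np.c_[r*np.cos(az),r*np.sin(az),np.linspace(.2305,.25,n+1)]
print((np.diff(P,axis=0)*100).round(1).tolist(), np.radians(62.3-166.15)/n)
```

```text
[[5.5, -2.7, 0.1], [5.2, -3.2, 0.1], [4.8, -3.6, 0.1], [4.3, -4.0, 0.1], [3.9, -4.3, 0.1], [3.4, -4.6, 0.1], [2.9, -4.8, 0.1], [2.3, -5.0, 0.1], [1.8, -5.1, 0.1], [1.3, -5.2, 0.1], [0.8, -5.2, 0.1], [0.3, -5.1, 0.1], [-0.2, -5.0, 0.1], [-0.7, -4.9, 0.1], [-1.2, -4.7, 0.1]] -0.12083496187974077
```

Request:
send_rows(
  series=[
    [0,0,-0.121,5.5,-2.7,0.2,1],
    [0,0,-0.121,5.2,-3.2,0.1,1],
    [0,0,-0.121,4.8,-3.6,0.1,1],
    [0,0,-0.121,4.3,-4.0,0.1,1],
    [0,0,-0.121,3.9,-4.3,0.1,1],
  ],
)

```text
time: 0.88
tool_pos: [0.3941, 0.4517, 0.2374]
orientation: [180.0, 0.0, 131.2]
force: [0.8, 0.5, -0.4]
opening: -0.001
finger_force: 0.0
```

Request:
send_rows(
  series=[
    [0,0,-0.121,3.4,-4.6,0.2,1],
    [0,0,-0.121,2.9,-4.8,0.1,1],
    [0,0,-0.121,2.3,-5.0,0.1,1],
    [0,0,-0.121,1.8,-5.1,0.1,1],
    [0,0,-0.121,1.3,-5.2,0.1,1],
  ],
)

```text
time: 1.5
tool_pos: [0.5103, 0.2043, 0.2434]
orientation: [180.0, -0.0, 96.6]
force: [0.6, -0.6, -0.1]
opening: -0.003
finger_force: 0.0
```

Request:
send_rows(
  series=[
    [0,0,-0.121,0.8,-5.2,0.2,1],
    [0,0,-0.121,0.3,-5.1,0.1,1],
    [0,0,-0.121,-0.2,-5.0,0.1,1],
    [0,0,-0.121,-0.7,-4.9,0.1,1],
    [0,0,-0.121,-1.2,-4.7,0.1,1],
  ],
)

```text
time: 2.12
tool_pos: [0.4994, -0.0446, 0.2495]
orientation: [180.0, -0.0, 61.9]
force: [0.8, 0.1, -0.3]
opening: -0.003
finger_force: 0.0
```

Request:
send_rows(
  series=[
    [0,0,0,0,0,0,1],
    [0,0,0,0,0,0,1],
  ],
)

```text
time: 2.38
tool_pos: [0.4998, -0.0421, 0.2493]
orientation: [-180.0, -0.0, 62.2]
force: [-0.2, 0.1, -0.3]
opening: 0.004
finger_force: 0.0
```

Run:
```python
from h import *
s=env.get_state();c=env.camera("wrist");cv2.imwrite("pics/w1.png",c["img"][...,::-1]);print(s["time"],s["tool_pos"],s["orientation"],s["force"],s["opening"])
import pickle;pickle.dump((s,c),open("w1.pkl","wb"))
print(proj(c,[[.5436,-.0021,.04],[.5195,-.0482,.04],[.497,-.0874,.04],[.4716,-.1389,.04]],s).round(0))
```

```text
2.375 [ 0.49981383 -0.04210595  0.24929745] [-1.79989900e+02 -3.68439413e-02  6.22277758e+01] [-0.18440821  0.10979943 -0.33279407] 0.00446439387064488
[[338. 152.]
 [338. 210.]
 [335. 256.]
 [336. 311.]]
```

View pics/w1.png

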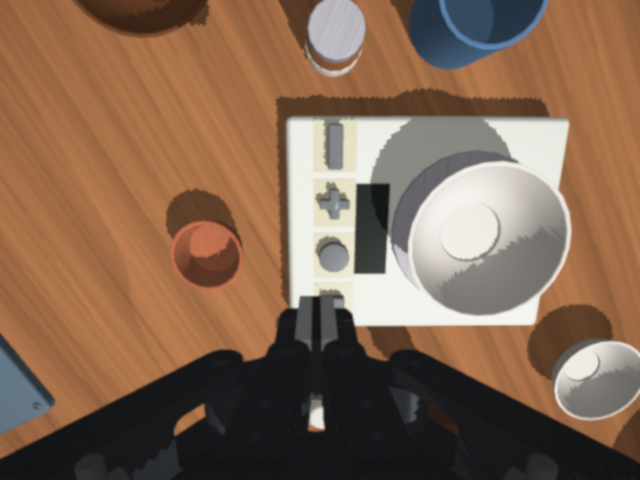

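The wrist view shows bar (335,147), cross (334,204), round (333,256) and part of square (333,300), with the row lined up to the tool. I'll shift about 8 cm and triangulate.

Request:
send_rows(
  series=[
    [0,0,0,-1.5,5.5,0,1],
    [0,0,0,-1.5,5.5,0,1],
    [0,0,0,0,0,0,1],
    [0,0,0,0,0,0,1],
  ],
)

```text
time: 2.92
tool_pos: [0.4697, 0.0678, 0.2493]
orientation: [180.0, 0.0, 62.3]
force: [0.2, -0.5, 0.0]
opening: -0.001
finger_force: 0.0
```

```bash
cat > t.py <<'E'
from h import *
import pickle
s2=env.get_state();c2=env.camera("wrist");s1,c1=pickle.load(open("w1.pkl","rb"))
G={"bar":[.5455,.003,.037],"cross":[.522,-.044,.037],"round":[.4975,-.087,.037]}
V=[(c1,s1),(c2,s2)]+[(env.camera(n),None) for n in("side","scene")]
for k,g in G.items():
    A=[];pts=[]
    for i,(c,s) in enumerate(V):
        u0=proj(c,g,s)[0];h=24 if i<2 else 16
        x0,y0=(u0-h).astype(int);im=cv2.resize(c["img"][max(y0,0):y0+2*h,x0:x0+2*h],None,fx=4,fy=4,interpolation=cv2.INTER_CUBIC)
        hsv=cv2.cvtColor(im,cv2.COLOR_RGB2HSV)
        m=((hsv[...,2]>80)&(hsv[...,2]<165)&(hsv[...,1]<50)).astype(np.uint8)
        if i==3:m=((hsv[...,2]>70)&(hsv[...,2]<140)&(hsv[...,1]<55)).astype(np.uint8)
        m=cv2.morphologyEx(m,cv2.MORPH_OPEN,np.ones((7,7)))
        n,l,st,ce=cv2.connectedComponentsWithStats(m)
        if n<2: print(k,i,"none");continue
        j=1+np.argmin(np.linalg.norm(ce[1:]-4*h,axis=1)+1e3*(st[1:,4]<300));u=ce[j]/4+[x0-.375,max(y0,0)-.375]
        p=plane(c,u,.04,s)[0];e=pose(c,s)[1];print(k,i,u.round(1),st[j].tolist(),"exp",u0.round(0),p.round(4))
        A.append((e,(p-e)/np.linalg.norm(p-e)))
    for sel,nm in((A[:2],"wrist"),(A,"all")):
        M=sum(np.eye(3)-np.outer(d,d) for e,d in sel);b=sum((np.eye(3)-np.outer(d,d))@e for e,d in sel)
        print(k,nm,np.linalg.solve(M,b).round(4))
print(s2["tool_pos"],s2["orientation"])
cv2.imwrite("pics/w2.png",c2["img"][...,::-1])
E
python3 t.py
```

```text
bar 0 [333.4 144.2] [46, 0, 75, 192, 13343] exp [338. 146.] [0.5428 0.0061 0.04  ]
bar 1 [413.6 233.6] [44, 0, 80, 177, 10725] exp [418. 236.] [0.5427 0.0081 0.04  ]
bar 2 [310.3 244.5] [36, 38, 54, 68, 2102] exp [311. 243.] [ 0.5434 -0.0024  0.04  ]
bar 3 [330.9 263.3] [49, 43, 79, 85, 2957] exp [327. 258.] [0.5541 0.0199 0.04  ]
bar wrist [0.5431 0.0059 0.034 ]
bar all [0.5438 0.0078 0.0269]
cross 0 [332.4 200.5] [13, 11, 133, 145, 10608] exp [338. 204.] [ 0.5191 -0.0381  0.04  ]
cross 1 [412.  282.3] [26, 45, 116, 67, 2999] exp [415. 287.] [ 0.5215 -0.0363  0.04  ]
cross 2 [299.2 263.4] [33, 46, 59, 51, 1828] exp [301. 263.] [ 0.5194 -0.0478  0.04  ]
cross 3 [318.3 242.8] [52, 53, 55, 47, 1753] exp [316. 241.] [ 0.5257 -0.0346  0.04  ]
cross wrist [ 0.5204 -0.0382  0.0371]
cross all [ 0.52   -0.0398  0.0314]
round 0 [331.7 253.9] [19, 27, 131, 139, 13107] exp [335. 255.] [ 0.4951 -0.0835  0.04  ]
round 1 [403.2 328.8] [34, 59, 104, 72, 2262] exp [410. 332.] [ 0.4933 -0.0787  0.04  ]
round 2 [287.4 283.4] [33, 47, 64, 58, 3025] exp [289. 282.] [ 0.4953 -0.0933  0.04  ]
round 3 [309. 227.] [46, 49, 58, 48, 2172] exp [307. 225.] [ 0.5014 -0.0795  0.04  ]
round wrist [ 0.4931 -0.0885  0.0234]
round all [ 0.4941 -0.0855  0.0301]
[0.46974778 0.06783199 0.24930129] [1.79987604e+02 8.00231522e-03 6.23063863e+01]
```

The masks pick up shadow, so the heights aren't reliable yet. I'll look at one enlarged crop from both wrist views.

Run:
```python
import cv2,numpy as np
a=cv2.imread("pics/w1.png")[110:280,300:370];b=cv2.imread("pics/w2.png")[200:350,370:450]
o=np.zeros((600,700,3),np.uint8)
a=cv2.resize(a,None,fx=3.5,fy=3.5,interpolation=cv2.INTER_CUBIC);b=cv2.resize(b,None,fx=4,fy=4,interpolation=cv2.INTER_CUBIC)
o[:a.shape[0],:a.shape[1]]=a;o[:600,350:350+320]=b
cv2.imwrite("pics/cr2.png",o)
```

```text
(no output)
```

View pics/cr2.png

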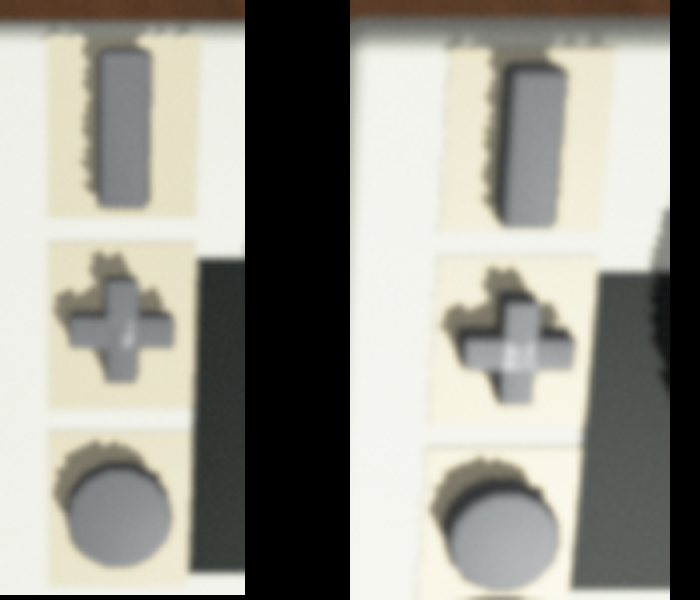

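```bash
sed -e 's/hsv\[...,2\]>80)&(hsv\[...,2\]<165)/hsv[...,2]>(118 if i<2 else 95))\&(hsv[...,2]<205)/;s/hsv\[...,1\]<50/hsv[...,1]<32/;s/hsv\[...,2\]>70)/hsv[...,2]>88)/' t.py > t2.py; grep -n "hsv\[" t2.py; python3 t2.py
python3 - <<'E'
from h import *
import pickle
s1,c1=pickle.load(open("w1.pkl","rb"));s2=env.get_state();c2=env.camera("wrist")
for k,a,b in(("bar",(335.7,146.6),(415.8,236.5)),("cross",(334.6,204.3),(412.2,287.5)),("round",(334,257.4),(408.5,335))):
    p=[(pose(c,s)[1],plane(c,u,.04,s)[0]) for c,s,u in((c1,s1,a),(c2,s2,b))]
    D=[(q-e)/np.linalg.norm(q-e) for e,q in p];M=sum(np.eye(3)-np.outer(d,d) for d in D);bb=sum((np.eye(3)-np.outer(d,d))@e for d,(e,q) in zip(D,p))
    print(k,"eye",p[0][1].round(4),p[1][1].round(4),np.linalg.solve(M,bb).round(4))
E
```

```text
12:        m=((hsv[...,2]>(118 if i<2 else 95))&(hsv[...,2]<205)&(hsv[...,1]<32)).astype(np.uint8)
13:        if i==3:m=((hsv[...,2]>88)&(hsv[...,2]<140)&(hsv[...,1]<55)).astype(np.uint8)
bar 0 [335.9 146.7] [61, 14, 61, 178, 9548] exp [338. 146.] [0.5438 0.0032 0.04  ]
bar 1 [415.5 235.7] [61, 25, 66, 158, 8053] exp [417. 234.] [0.5434 0.0034 0.04  ]
bar 2 [310.1 244.5] [36, 38, 53, 67, 2004] exp [311. 243.] [ 0.5431 -0.0024  0.04  ]
bar 3 [327.7 258.6] [49, 44, 49, 59, 1599] exp [327. 258.] [0.5483 0.0072 0.04  ]
bar wrist [0.5436 0.0031 0.0392]
bar all [0.5438 0.0029 0.0341]
cross 0 [334.6 205. ] [26, 42, 122, 117, 7026] exp [338. 204.] [ 0.519  -0.0428  0.04  ]
cross 1 [411.2 286.2] [29, 50, 114, 104, 5427] exp [414. 286.] [ 0.519  -0.0418  0.04  ]
cross 2 [299.2 263.1] [33, 44, 59, 53, 2003] exp [301. 263.] [ 0.5194 -0.047   0.04  ]
cross 3 [318.3 242. ] [52, 54, 55, 41, 1280] exp [316. 241.] [ 0.5239 -0.0362  0.04  ]
cross wrist [ 0.519  -0.0433  0.0369]
cross all [ 0.5191 -0.0425  0.0343]
round 0 [334.  258.4] [31, 61, 123, 109, 10200] exp [335. 255.] [ 0.495  -0.0886  0.04  ]
round 1 [407.8 333.5] [34, 65, 114, 95, 8290] exp [409. 330.] [ 0.4949 -0.0877  0.04  ]
round 2 [287.5 283.3] [32, 46, 64, 59, 3024] exp [289. 282.] [ 0.4953 -0.093   0.04  ]
round 3 [308.9 226. ] [46, 49, 58, 46, 1725] exp [307. 225.] [ 0.4992 -0.0815  0.04  ]
round wrist [ 0.4947 -0.0895  0.0372]
round all [ 0.4947 -0.0887  0.0347]
[0.46996231 0.06613284 0.24932653] [1.79979146e+02 1.60910030e-02 6.20714578e+01]
bar eye [0.5436 0.0034 0.04  ] [0.5432 0.0026 0.04  ] [0.5433 0.0034 0.0418]
cross eye [ 0.5193 -0.0422  0.04  ] [ 0.5191 -0.0433  0.04  ] [ 0.5192 -0.0417  0.0431]
round eye [ 0.4955 -0.0877  0.04  ] [ 0.4946 -0.0894  0.04  ] [ 0.4953 -0.0867  0.0441]
```

The wrist triangulation gives round (0.495, −0.088, 0.040) and bar (0.5435, 0.003, 0.040). They are 103 mm apart against 104 expected, and 40 mm high as described. Next I'll move over the round key.

Request:
send_rows(
  series=[
    [0,0,0,0.8,-5.1,0,1],
    [0,0,0,0.8,-5.2,0,1],
    [0,0,0,0.9,-5.1,-2,1],
    [0,0,0,0,0,-5,1],
    [0,0,0,0,0,-5,1],
  ],
)

```text
time: 3.9
tool_pos: [0.4952, -0.088, 0.1283]
orientation: [179.9, -0.0, 62.0]
force: [0.6, 0.9, 0.1]
opening: 0.0
finger_force: 0.0
```

Request:
send_rows(
  series=[
    [0,0,0,0,0,-5,1],
    [0,0,0,0,0,-2,1],
    [0,0,0,0,0,-0.7,1],
    [0,0,0,0,0,0,1],
    [0,0,0,0,0,0,1],
  ],
)

```text
time: 4.53
tool_pos: [0.4955, -0.0871, 0.0533]
orientation: [179.9, -0.0, 62.2]
force: [-0.3, -0.8, 0.7]
opening: 0.004
finger_force: 0.0
```

Run:
```python
from h import *
s=env.get_state();c=env.camera("wrist");print(s["tool_pos"],s["force"])
cv2.imwrite("pics/w3.png",c["img"][...,::-1])
print(proj(c,[[.495,-.088,.04],[.5435,.003,.04]],s).round(0))
cv2.imwrite("pics/s3.png",cv2.resize(env.camera("side")["img"][200:350,210:410,::-1],(800,600),interpolation=cv2.INTER_CUBIC))
```

```text
[ 0.49554124 -0.08705073  0.05330708] [-0.29749588 -0.83653811  0.71848089]
[[316. 304.]
 [317.  46.]]
```

View pics/s3.png

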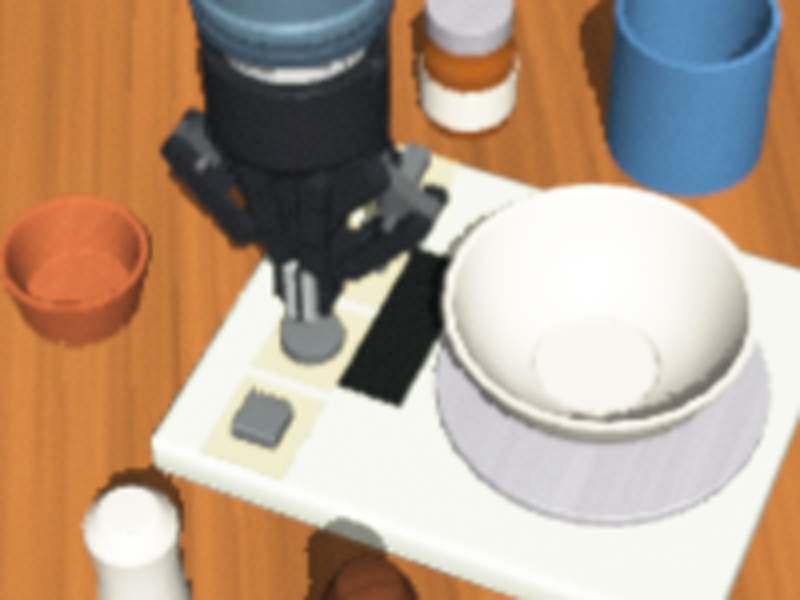

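View pics/w3.png

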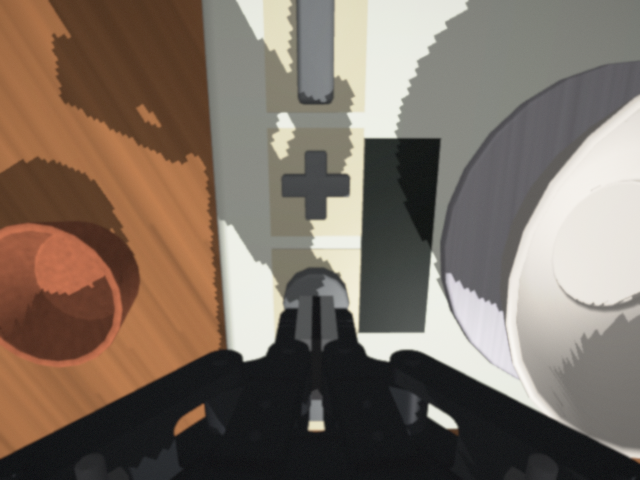

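The side crop shows the shut fingertips over the round key at (310,335), clear of the square key. The wrist view shows them on the key at (316,300). The right finger knuckle is near the bowl rim, so I'll check its position before going down.

Run:
```python
from h import *
s=env.get_state();c=env.camera("side");t=s["tool_pos"]
d=np.array([.883,-.469,0]);n=np.array([.469,.883,0])
for nm,px in(("R lo",(400,228)),("R out",(447,205)),("R top",(425,150)),("L out",(163,150)),("L lo",(250,243)),("rim left",(443,290)),("tip",(310,318))):
    u=np.array(px)/4+[210,200];e=pose(c)[1];q=plane(c,u,.0)[0];r=q-e
    k=((t-e)@n)/(r@n);P=e+k*r;print(nm,"along",((P-t)@d).round(4),"z",P[2].round(4))
    if "rim" in nm: 
        P=plane(c,u,.088)[0];print("rim rel", ((P-t)@d).round(4),((P-t)@n).round(4))
```

```text
R lo along 0.0455 z 0.1252
R out along 0.0667 z 0.149
R top along 0.057 z 0.1777
L out along -0.0661 z 0.1261
L lo along -0.027 z 0.0826
rim left along 0.0651 z 0.094
rim rel 0.0632 0.0046
tip along 0.0005 z 0.0436
```

At the pressing height the knuckles clear the rim by about 19 mm. I'll go down in small steps while watching the force.

Request:
send_rows(
  series=[
    [0,0,0,0,0,-1.1,1],
    [0,0,0,0,0,-0.2,1],
    [0,0,0,0,0,0,1],
  ],
)

```text
time: 5.05
tool_pos: [0.4944, -0.0867, 0.039]
orientation: [-180.0, 0.0, 62.2]
force: [0.3, 1.5, 1.0]
opening: -0.004
finger_force: 0.7
```

Request:
send_rows(
  series=[
    [0,0,0,0,0,-0.2,1],
    [0,0,0,0,0,0,1],
  ],
)

```text
time: 5.3
tool_pos: [0.4945, -0.0867, 0.0372]
orientation: [-180.0, -0.0, 62.2]
force: [0.2, 1.6, 3.0]
opening: -0.001
finger_force: 1.1
```

Request:
send_rows(
  series=[
    [0,0,0,0,0,-0.15,1],
    [0,0,0,0,0,0,1],
  ],
)

```text
time: 5.55
tool_pos: [0.4946, -0.0868, 0.0358]
orientation: [-180.0, -0.0, 62.2]
force: [-1.1, 2.3, 3.4]
opening: 0.004
finger_force: 1.5
```

Request:
send_rows(
  series=[
    [0,0,0,0,0,-0.1,1],
    [0,0,0,0,0,0,1],
  ],
)

```text
time: 5.8
tool_pos: [0.4945, -0.0868, 0.0348]
orientation: [-180.0, -0.0, 62.2]
force: [-1.5, 1.6, 4.2]
opening: 0.001
finger_force: 1.8
```

```bash
cat > f.py <<'E'
from h import *
F=[];Z=[]
for i in range(8):
    env.camera("side");s=env.get_state();F.append(s["force"]);Z.append(s["tool_pos"])
print(np.mean(F,0).round(2),np.std(F,0).round(2),np.mean(Z,0).round(4),s["time"],s["finger_force"])
E
python3 f.py
```

```text
[-1.27  2.21  3.68] [0.38 0.57 0.8 ] [ 0.4945 -0.0868  0.0348] 6.2 1.8046865053474903
```

The round key is down: about 3.7 N, TCP 5 mm below the key's up height. Now up, verify the force is gone, and go over the bar.

Request:
send_rows(
  series=[
    [0,0,0,0,0,0.5,1],
    [0,0,0,0,0,1.5,1],
    [0,0,0,0,0,2,1],
    [0,0,0,0,0,0,1],
    [0,0,0,0,0,0,1],
  ],
)

```text
time: 6.82
tool_pos: [0.4946, -0.087, 0.0748]
orientation: [180.0, 0.0, 62.2]
force: [-0.1, -0.2, 0.4]
opening: -0.003
finger_force: 0.0
```

Request:
send_rows(
  series=[
    [0,0,0,1.6,3.0,0,1],
    [0,0,0,1.6,3.0,0,1],
    [0,0,0,1.6,3.0,0,1],
    [0,0,0,0,0,0,1],
    [0,0,0,0,0,0,1],
  ],
)

```text
time: 7.45
tool_pos: [0.5419, 0.0023, 0.0743]
orientation: [-180.0, 0.1, 62.1]
force: [-1.2, -1.3, 0.6]
opening: -0.006
finger_force: 0.0
```

```bash
python3 f.py
python3 - <<'E'
from h import *
s=env.get_state();w=env.camera("wrist");c=env.camera("side")
# round key height after release: side view centroid as before
im=cv2.resize(c["img"][200:350,210:410,::-1],(800,600),interpolation=cv2.INTER_CUBIC)
cv2.imwrite("pics/s4.png",im)
E
```

```text
[ 0.19 -0.05  0.36] [0.52 0.64 0.41] [0.5422 0.0021 0.0747] 7.85 0.0
```

View pics/s4.png

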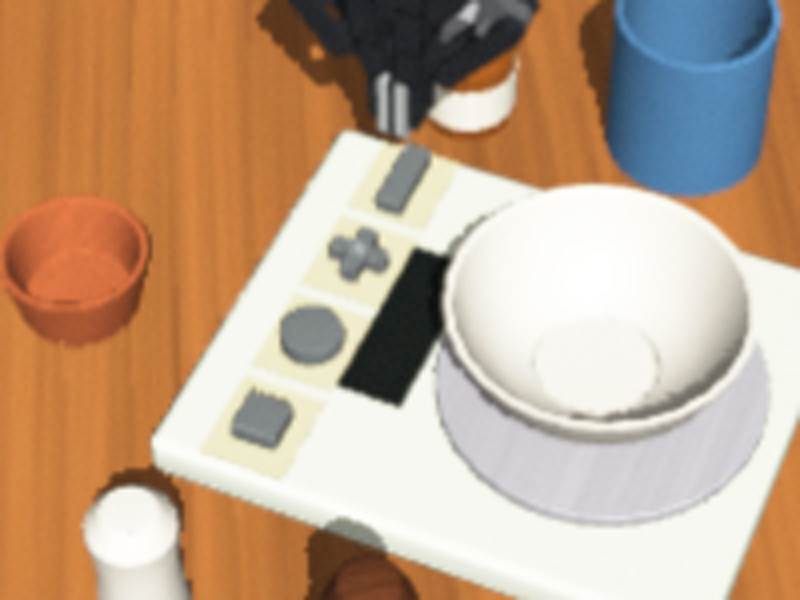

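The side view shows the round key up again at (312,335) with the same outline as before, and the fingertips above the bar with everything else in place. Now the bar.

Request:
send_rows(
  series=[
    [0,0,0,0.1,0.1,-2,1],
    [0,0,0,0,0,-1.2,1],
    [0,0,0,0,0,-0.3,1],
    [0,0,0,0,0,0,1],
  ],
)

```text
time: 8.45
tool_pos: [0.5432, 0.004, 0.0394]
orientation: [-179.9, 0.0, 62.2]
force: [-0.7, 0.5, 1.6]
opening: -0.001
finger_force: 0.6
```

Request:
send_rows(
  series=[
    [0,0,0,0,0,-0.2,1],
    [0,0,0,0,0,0,1],
  ],
)

```text
time: 8.7
tool_pos: [0.5437, 0.0039, 0.038]
orientation: [180.0, -0.0, 62.2]
force: [-1.1, -0.1, 3.2]
opening: 0.002
finger_force: 1.0
```

Request:
send_rows(
  series=[
    [0,0,0,0,0,-0.2,1],
    [0,0,0,0,0,0,1],
  ],
)

```text
time: 8.95
tool_pos: [0.5438, 0.0039, 0.0359]
orientation: [180.0, 0.0, 62.1]
force: [-0.9, -0.0, 2.5]
opening: 0.001
finger_force: 1.5
```

```bash
python3 f.py
```

```text
[-0.94 -0.81  3.05] [0.38 0.37 0.48] [0.5438 0.004  0.0359] 9.35 1.5363427810370922
```

Request:
send_rows(
  series=[
    [0,0,0,0,0,-0.1,1],
    [0,0,0,0,0,0,1],
    [0,0,0,0,0,0,1],
  ],
)

```text
time: 9.72
tool_pos: [0.5438, 0.004, 0.0348]
orientation: [180.0, 0.0, 62.2]
force: [-0.4, -2.1, 4.3]
opening: 0.001
finger_force: 1.7
```

Request:
send_rows(
  series=[
    [0,0,0,0,0,0.5,1],
    [0,0,0,0,0,2,1],
    [0,0,0,0,0,5,1],
    [0,0,0,0,0,5,1],
    [0,0,0,0,0,5,1],
  ],
)

```text
time: 10.35
tool_pos: [0.5433, 0.0044, 0.2124]
orientation: [180.0, -0.0, 62.2]
force: [0.7, 0.2, -0.4]
opening: 0.004
finger_force: 0.0
```

Request:
send_rows(
  series=[
    [0,0,0,0,0,3,1],
    [0,0,0,0,0,0,1],
    [0,0,0,0,0,0,1],
    [0,0,0,0,0,0,1],
  ],
)

```text
time: 10.85
tool_pos: [0.5428, 0.0042, 0.2389]
orientation: [-179.9, 0.1, 62.2]
force: [-0.5, -0.3, 0.2]
opening: -0.002
finger_force: 0.0
```

Run:
```python
from h import *
c=env.camera("side");cv2.imwrite("pics/s5.png",c["img"][...,::-1]);print(env.get_state()["tool_pos"])
```

```text
[0.54290713 0.00413551 0.23888303]
```

View pics/s5.png

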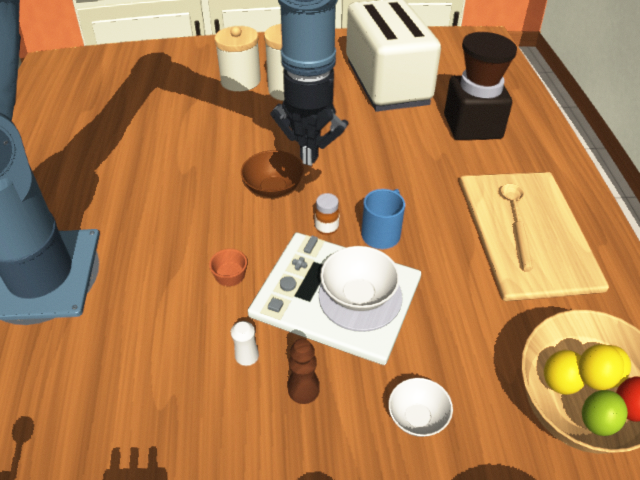

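The picture shows everything in place, with the bowl at (360,280) as before, all the keys up and the hand at 0.24 m.

```bash
python3 -c "
from rig import env
print(env.finish_job())"
```

```text
the job is handed in; nothing more can be done
None
```

I pressed the round key and let it come back up, then pressed the bar key (each about 5 mm, roughly 4 N), withdrew the hand to 24 cm with nothing else visibly moved, and handed the job in at about 11 s; no verdict was returned.

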